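Clear the paddle and feed one tile from the magazine

TASK

The wooden paddle has been left lying across the outfeed of the setter-tile magazine: put it back flat in its own tray on the rack, the empty one with the paddle's outline. Then push the magazine's sprung slide all the way, gently and by feel, until the bottom tile has come right out and sits flush against the backstop, and let the slide spring back so that the next tile drops into place. Feed only one tile, do not ram it (fired clay chips), and leave the pots, the rib and the other things where they are.

Things in the scene. Friction and masses are not known exactly. Their poses are not given: they have to be found in the camera images.
- magazine: grey steel tile magazine on a dark base 290 x 110 x 20 mm, fixed. Origin on the table under the stack's centre, x the feed direction (push plate to outfeed). Feed floor z = 20. Stack frame x -40 to 40, 110 wide, up to z = 150: an upright gripper hits it, so lean back 30 to 45 deg, fingers forward and down. Outfeed x 40 to 140, rails at y = +-47 to +-55, tops z = 30
- slide (a joint): travel of the sprung slide in m: 0 at rest, grows as it is pushed along the magazine's x. Its limit is 0.096 but the tile meets the backstop first, at about 0.080 to 0.092. The spring pushes back with 5 N at rest, about 12 N at the end, and returns the slide when let go
- push_face (a point): centre of the slide's upright black push plate, on the face that is pushed (80 wide, 8 thick, lower edge 19 mm below this point, top 16 mm above; at rest at x = -145, z = 40 mm of the magazine). Moves with the slide; axes parallel to the magazine's: push along x. The base's top is 20 mm below this point
- backstop: aluminium block 20 (x) x 90 x 25 mm high with a black knob, clamped across the outfeed, its distance set differently each time; origin at the centre of its underside, axes parallel to the magazine's; the face that meets the tile is 10 mm from the origin towards the stack
- tile1: bottom tile of the stack, the one to feed: fired clay slab 64 (x, feed direction) x 90 (y) x 14 mm, 145 g; origin at the centre of its underside. All four tiles are alike
- tile2: next tile of the stack, same size; starts on top of tile1 and must end on the feed floor (its origin at z = 20 mm of the magazine)
- paddle: wooden paddle 205 mm long across the outfeed rails, flat underside; origin (and centre of mass) at mid-length on the underside, x along it towards the blade. Blade x -7 to 102, 40 wide, 12 thick. Handle x -102 to -7, 26 wide, 22 thick; its outer half sticks out beside the magazine towards the robot and can be pinched there from above (x about -72). 90 g
- tray_paddle: the paddle's own tray on the rack, empty, with the paddle's dark outline (handle towards -x) inlaid in its floor: inside 226 (x) x 68 mm, floor 4 mm and rim top 10 mm above the origin, rim 4 mm thick; origin at the centre of its underside, 6 mm above the table, x along it
- tray_rib: tray of the same size holding the rib
- tray_scraper: tray of the same size, empty too, but with the outline of a T-shaped scraper
- rib: oval wooden rib 118 x 58 x 10 mm in its tray, leave alone
- vase_a: unfired bottle vase, 92 mm across, 165 high, leave alone
- vase_b: second bottle vase like it, leave alone
- pot: round clay pot, 120 mm across, 108 high, leave alone
- bowl: terracotta bowl, 100 mm across, 45 high, leave alone
- cup: white cup, 72 mm across, 55 high, leave alone
- bat: round plywood bat, 120 mm across, 14 thick, leave alone
Things that resemble listed ones, but are neither listed nor needed, are in the scene too. Leave any blue or green look-alike of the paddle alone.

How it is judged:
On the way, in this order (a step that is already met when the one before it is completed fails the run):
1. the paddle lies flat in its own tray, let go (x of paddle in the frame of tray_paddle between -0.013 and 0.013 m and y of paddle in the frame of tray_paddle between -0.015 and 0.015 m and z of paddle in the frame of tray_paddle between 0.001 and 0.007 m and angle between paddle's own z axis and vertical below 0.06 rad and linear speed of paddle below 0.02 m/s and contact force between paddle and the fingers below 0.1 N), for 0.2 s.
2. the slide is pushed until the tile is home against the backstop (value of joint slide above 0.074 m and x of tile1 in the frame of backstop above -0.045 m), for 0.2 s.
At the end, for the whole second after the job is handed in: Paddle flat on the floor of its own tray (13 mm along, 15 mm across, 0.06 rad); tile1 on the outfeed, at most 3 mm from the backstop; slide within 6 mm of rest; tile2 on the feed floor, within 9 mm of the stack's place; all at rest (x of paddle in the frame of tray_paddle between -0.013 and 0.013 m and y of paddle in the frame of tray_paddle between -0.015 and 0.015 m and z of paddle in the frame of tray_paddle between 0.001 and 0.007 m and angle between paddle's own z axis and vertical below 0.06 rad and x of tile1 in the frame of backstop above -0.045 m and z of tile1 in the frame of magazine below 0.023 m and value of joint slide below 0.006 m and x of tile2 in the frame of magazine between -0.009 and 0.009 m and z of tile2 in the frame of magazine below 0.0225 m and linear speed of each of tile1, tile2, paddle below 0.01 m/s); the robot touches nothing.
It fails at once if the tile is rammed against the backstop (over 40 N) (contact force between tile1 and backstop above 40 N).
It fails at once if a vase, the pot, bowl, cup, bat or rib is moved by more than 25 mm (distance of any of vase_a, vase_b, pot, bowl, cup, bat, rib from where it was at the start of the episode above 0.025 m).
It fails at once if a vase or the pot is tipped (angle between any of vase_a, vase_b, pot's own z axis and vertical above 0.5 rad).
It also fails if it takes over 59 s, if anything falls off the work surface, if the arm or the gripper's body presses on something with over 40 N, if the wrist force passes 120 N, or if a joint passes its speed limit or range.

ROBOT

A 7-joint arm with a two-finger parallel gripper is mounted at the origin on the work surface. World frame = base frame: x ahead of the robot, y to its left, z up, the work surface at z = 0. Lengths are in m, angles in rad, forces in N, time in s.
With the tool pointing down it reaches from about 0.425 to 0.875 m from the base axis. Payload 8.4 kg.
Tool frame: the origin (TCP) lies on the centre line of the jaws, within the pads' length; the fingertips stand 22 mm ahead of it and the grasp point (between the pads) lies 3 mm ahead of it (env.tip_reach is the distance from the TCP to the fingertips, in m); z points along the fingers, x is the direction in which the jaws open and shut, and the axes are right-handed (so a half turn about z gives the same grasp; the last joint's range is limited). The gripper opens to 85 mm and grips with 20 to 120 N. Pads are 22 mm wide; open, the fingers measure 114 mm over their backs; the gripper's body (76 mm by 85 mm) begins 54 mm behind the grasp point. The pads swing forward as they close: fully open they stand 13 mm farther back than shut.
Start: joints at [-1.349, 0.333, 0.04, 1.465, -0.013, 1.343, -0.059], TCP at [0.205, 0.617, 0.253] pointing down, gripper open.
Joint ranges: [-2.58, 2.58], [-0.38, 2.09], [-1.3, 1.39], [0.25, 2.4], [-1.5, 4.64], [0.08, 2.09], [-2.65, 2.65]. Speed limits (rad/s): [2.22, 2.22, 2.79, 2.79, 3.14, 3.14, 3.14].

INTERFACE

Orientations are given as a unit quaternion [x, y, z, w].
In Python, from plant import env gives the robot as it stands.
- The arm moves only by the tool send_rows, never from a script. Its argument "increments" is a list of rows, each an object of numbers: "x", "y", "z": the shift along the tool's x, y, z scaled (see below); "spin": the turn about the tool's z scaled (see below). A call has 1 to 5 rows; each row is the pose to reach, as a shift and turn from the pose commanded when the call began, along the tool's axes at that moment; what a row does not reach only later rows make up. The controller multiplies each number of a shift by 400 mm and each number of a turn by 60 degrees. A row lasts 1/8 s, in which the tool goes at most 62.5 mm and 10.7 degrees, less where a joint would pass 70% of its speed; a pose out of reach is approached as far as the arm can. A call with a number of a shift or a turn outside -1 to 1 is refused whole. A call with a gripper value outside its range is refused whole. "claw" is the gripper command: -1 is fully open, 1 is shut, values between are in proportion, set as the call begins (left out, the last holds). The fingers move at their own pace and stop on an object; "newtons" is the grip in N (left out, the last holds). Time passes only in rows, so rows that repeat a pose let the fingers close. It gives the time, the measured TCP pose, the force and the opening at its end, in the units of the state.
- env.get_obs(): the state, without advancing time (a new reading comes with each control period).
- env.get_image(name): name is "side" or "top"; returns a dict with "img" (480x640x3 uint8, red, green, blue), "range_z" (480x640 float32, m along the optical axis (not along the pixel's ray), 0 where there is no reading), "camera_matrix" (3x3 intrinsics, pixels), "extrinsics" (4x4, takes a point from camera to world coordinates). Camera axes: x right, y down, z forward; pixel columns grow to the right and rows downward; lengths in m; the calibration is good to about 2 mm. A picture is of the moment at which its call begins.
- env.sign_off(): hands the job in, once; it reports no verdict.
The state is a dict: "t": time; "q": joint angles; "qd": joint speeds; "joint_efforts": joint torques, N m; "ee_pos": TCP position; "eef_rot": TCP orientation; "force": force on the tool from outside, world axes, zero at the start; "wrist_torque": the same for the moment, N m; "width": opening from 0.0 (shut) to 1.0 (fully open).
Only numpy, scipy, OpenCV 4.12 (cv2) and the standard library are available. Lean on these libraries where they do the work, as an engineer would, in place of code of your own. Each camera call takes 0.05 s, during which the arm holds its last target. There are 200 camera calls.

## Working session

There is one attempt and no reset: what is moved stays moved. The work goes in short steps, Python scripts to look and compute and a tool call to move; the robot and the scene stay as the last step left them, time stands still between calls to the robot, and variables do not carry over. Pictures are saved under pics/ and viewed, about 8 in all and at most 12, crops included, and the job is handed in when it is done.

Besides the shell and the picture viewer there is one more tool, called after "Request:" in YAML: its name, and indented under it one key for each argument. send_rows: Moves the arm, as the interface text tells. Shifts and turns lie within -1 to 1; 1 stands for 400 mm of shift or 60 degrees of turn. Its arguments: {"type":"object","properties":{"increments":{"type":"array","items":{"type":"object","properties":{"x":{"type":"number","minimum":-1,"maximum":1},"y":{"type":"number","minimum":-1,"maximum":1},"z":{"type":"number","minimum":-1,"maximum":1},"spin":{"type":"number","minimum":-1,"maximum":1}}}},"claw":{"type":"number"},"newtons":{"type":"number"}},"required":["increments"]}

```bash
ls; mkdir -p pics
cat > h.py <<'E'
import numpy as np, cv2
from plant import env
from scipy.spatial.transform import Rotation as R
def pts(d):
    K=np.array(d["camera_matrix"]);T=np.array(d["extrinsics"]);z=d["range_z"]
    v,u=np.mgrid[:480,:640]
    c=np.stack([(u-K[0,2])/K[0,0]*z,(v-K[1,2])/K[1,1]*z,z],-1)
    return c@T[:3,:3].T+T[:3,3]
def grab(n,f=None):
    d=env.get_image(n)
    if f: cv2.imwrite('pics/'+f,d["img"][:,:,::-1])
    return d["img"],pts(d),d
E
python3 - <<'E'
from h import *
for n in("top","side"):
    i,p,d=grab(n,n+"0.png"); np.savez(n+"0.npz",i=i,p=p)
    print(n,np.round(d["extrinsics"],3).tolist(),np.round(d["camera_matrix"],1).tolist())
o=env.get_obs();print({k:np.round(v,3).tolist() for k,v in o.items()}, R.from_quat(o["eef_rot"]).as_matrix().round(3))
E
```

```text
pics
top [[-0.02, -0.988, 0.152, 0.374], [-1.0, 0.02, -0.003, 0.0], [-0.0, -0.152, -0.988, 0.974], [0.0, 0.0, 0.0, 1.0]] [[454.4, 0.0, 321.1], [0.0, 454.4, 232.6], [0.0, 0.0, 1.0]]
side [[0.888, -0.241, 0.393, 0.075], [-0.46, -0.43, 0.777, -0.819], [-0.018, -0.87, -0.492, 0.58], [0.0, 0.0, 0.0, 1.0]] [[458.1, 0.0, 315.0], [0.0, 458.1, 234.8], [0.0, 0.0, 1.0]]
{'t': 0.1, 'q': [-1.349, 0.334, 0.04, 1.466, -0.013, 1.343, -0.058], 'qd': [-0.0, -0.002, 0.001, -0.002, 0.0, 0.002, 0.0], 'joint_efforts': [0.005, -66.001, 1.371, -40.647, 0.017, 0.009, 0.0], 'ee_pos': [0.205, 0.616, 0.253], 'eef_rot': [0.811, 0.585, -0.001, 0.0], 'force': [-0.372, 0.309, 0.029], 'wrist_torque': [-0.005, -0.022, -0.009], 'width': 1.002} [[ 0.315  0.949 -0.   ]
 [ 0.949 -0.315 -0.001]
 [-0.001  0.    -1.   ]]
```

View pics/top0.png

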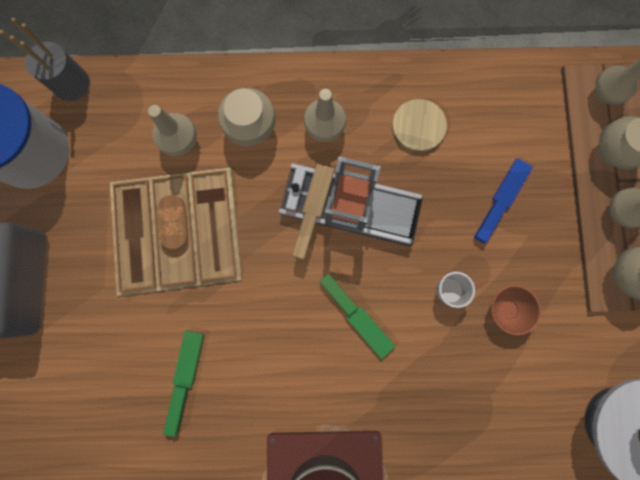

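View pics/side0.png

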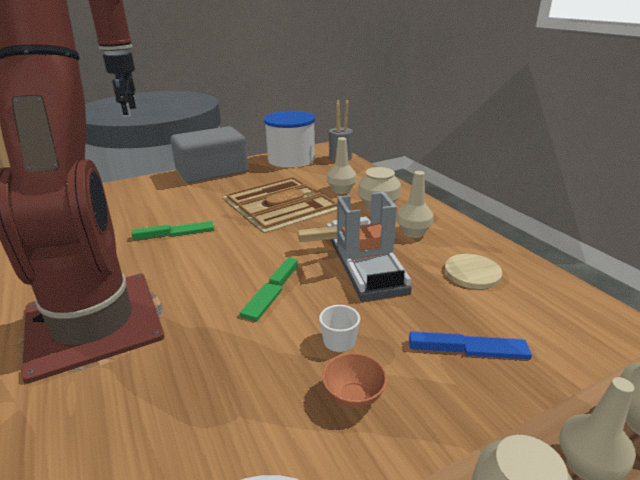

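The top view shows the paddle across the outfeed, with its handle end near (300,250). The stack is at (355,195) and the black push plate at about (418,215), so the feed runs left, towards world +y. The left tray, near (132,235), has the paddle outline; the right one has the T. Both green paddles and the blue one are look-alikes.

Run:
```python
from h import *
print("tip",env.tip_reach)
z=np.load("top0.npz");i,p=z["i"],z["p"]
hsv=cv2.cvtColor(i,cv2.COLOR_RGB2HSV)
def rect(name,m):
    q=p[m][:,:2].astype(np.float32)
    if len(q)<10: print(name,len(q));return
    (c,s,a)=cv2.minAreaRect(q); print(name,len(q),"c",np.round(c,4),"size",np.round(s,4),"ang",round(a,2),"z",np.round(np.percentile(p[m][:,2],[5,50,95]),4))
box=np.zeros((480,640),bool)
def B(u0,v0,u1,v1):
    b=box.copy();b[v0:v1,u0:u1]=1;return b
# sample heights & colours
for n,(u,v) in dict(handle=(302,245),blade=(320,180),tile=(352,190),outfloor=(305,175),plate=(417,215),base=(395,210),railnear=(390,238),trayfloor=(133,215),traywood=(118,215),stop=(292,197)).items():
    print(n,i[v,u],hsv[v,u],p[v,u].round(4))
# paddle by hue/height
m=B(285,155,335,265)&(p[:,:,2]>.035)&(p[:,:,2]<.06)
print(i[205,316],i[225,310])
wood=(hsv[...,0]>8)&(hsv[...,0]<25)&(hsv[...,1]>70)
rect("paddle",m&wood)
rect("handle",B(285,210,335,265)&(p[:,:,2]>.045)&(p[:,:,2]<.06)&wood)
rect("blade",B(300,155,335,205)&(p[:,:,2]>.035)&(p[:,:,2]<.06)&wood)
dark=(hsv[...,2]<75)&(p[:,:,2]<.03)
rect("outline",B(115,182,148,290)&dark)
rect("rack",B(100,160,250,305)&(p[:,:,2]>.0125)&(p[:,:,2]<.03))
cv2.imwrite("pics/crop1.png",np.hstack([cv2.resize(i[140:270,270:440,::-1],None,fx=3,fy=3,interpolation=2),np.zeros((390,1,3),np.uint8), cv2.resize(i[160:300,105:185,::-1],(223,390),interpolation=2)]))
```

```text
tip 0.022
handle [169 139 102] [ 17 101 169] [0.4911 0.0368 0.0539]
blade [160 132  96] [ 17 102 160] [ 0.6302 -0.0026  0.042 ]
tile [156  93  71] [  8 139 156] [ 0.5994 -0.0672  0.0727]
outfloor [79 80 81] [105   6  81] [0.6468 0.0295 0.024 ]
plate [43 39 38] [ 6 30 43] [ 0.5478 -0.2     0.058 ]
base [141 143 142] [ 75   4 143] [ 0.5642 -0.1596  0.0334]
railnear [136 136 138] [120   4 138] [ 0.5052 -0.147   0.0301]
trayfloor [94 68 50] [ 12 119  94] [0.5701 0.4043 0.0055]
traywood [142 114  85] [ 15 102 142] [0.5695 0.4339 0.012 ]
stop [178 177 179] [135   3 179] [0.5942 0.0568 0.0436]
[154 127  95] [158 131  97]
paddle 1546 c [0.5641 0.0154] size [0.0401 0.2049] ang 72.74 z [0.04   0.0438 0.0539]
handle 585 c [0.5145 0.0297] size [0.0284 0.1012] ang 73.39 z [0.049  0.052  0.0548]
blade 765 c [ 0.6179 -0.0013] size [0.04   0.0922] ang 72.66 z [0.0397 0.0425 0.0452]
outline 6
rack 4506 c [0.5358 0.3138] size [0.2348 0.248 ] ang 6.1 z [0.0127 0.0163 0.022 ]
```

View pics/crop1.png

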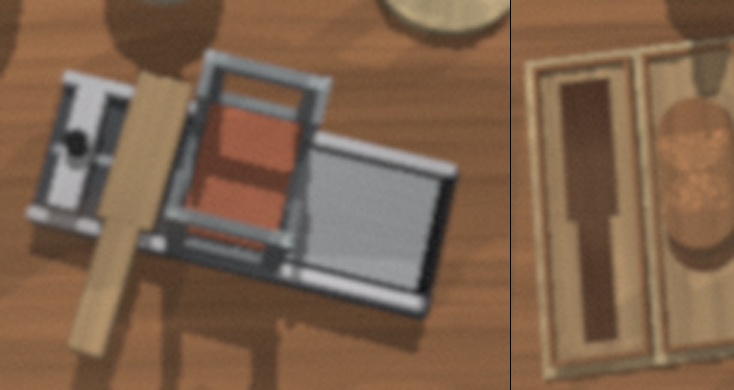

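Run:
```python
from h import *
z=np.load("top0.npz");i,p=z["i"],z["p"]
d=env.get_image("top");K=d["camera_matrix"];T=d["extrinsics"]
hsv=cv2.cvtColor(i,cv2.COLOR_RGB2HSV);H,S,V=[hsv[...,k].astype(int) for k in range(3)]
def cast(m,h):
    v,u=np.nonzero(m);r=np.stack([(u-K[0,2])/K[0,0],(v-K[1,2])/K[1,1],np.ones(len(u))],1)@T[:3,:3].T
    return (T[:3,3]+r*((h-T[2,3])/r[:,2])[:,None])[:,:2].astype(np.float32)
def big(m):
    n,l,s,c=cv2.connectedComponentsWithStats(m.astype(np.uint8)); return l==1+np.argmax(s[1:,4])
def show(n,m,h):
    m=big(m);q=cast(m,h);c,s,a=cv2.minAreaRect(q);print(n,m.sum(),np.round(c,4),np.round(s,4),round(a,2))
def B(u0,v0,u1,v1):
    b=np.zeros((480,640),bool);b[v0:v1,u0:u1]=1;return b
for t in(100,108,116): show("outline",B(115,178,150,290)&(V<t),.010)
for t in(90,108): show("blade part",B(115,178,150,236)&(V<t),.010)
m=B(110,165,245,300)&(p[:,:,2]>.010)&(p[:,:,2]<.03);show("rack",m,.016)
for s in (22,30): show("magazine rails",B(275,150,430,250)&(S<s)&(p[:,:,2]>.02)&(p[:,:,2]<.04)&(V>85),.03)
pl=B(405,180,430,250)&(p[:,:,2]>.045);v,u=np.nonzero(pl);print("plate",pl.sum(),u.min(),u.max(),v.min(),v.max());show("plate",pl,.056)
fr=B(325,140,400,250)&(p[:,:,2]>.13);q=p[fr][:,:2].astype(np.float32);c,s,a=cv2.minAreaRect(q);print("frame",np.round(c,4),np.round(s,4),a,p[fr][:,2].max())
st=B(280,160,305,215)&(p[:,:,2]>.036)&(S<30);q=p[st][:,:2].astype(np.float32);print("stop",cv2.minAreaRect(q),np.percentile(p[st][:,2],[10,50,90]))
```

```text
outline 1225 [0.5266 0.3987] [0.2019 0.0357] 6.29
outline 1308 [0.5264 0.3995] [0.2022 0.0374] 5.59
outline 1384 [0.5265 0.3986] [0.2043 0.0385] 6.36
blade part 333 [0.6007 0.407 ] [0.0519 0.0325] 2.64
blade part 794 [0.5752 0.4043] [0.1041 0.0374] 5.59
rack 3219 [0.5346 0.3119] [0.2364 0.082 ] 6.37
magazine rails 2203 [ 0.5577 -0.153 ] [0.1049 0.1092] 74.79
magazine rails 2210 [ 0.5578 -0.1531] [0.1049 0.1095] 74.79
plate 176 405 429 198 249
plate 172 [ 0.5449 -0.198 ] [0.0093 0.0806] 74.84
frame [ 0.5045 -0.0419] [0.08   0.2736] 74.7820816040039 0.9735321783568326
stop ((0.514359712600708, 0.03934916481375694), (0.28735318779945374, 0.047518953680992126), 6.245109558105469) [0.04308771 0.04570298 0.05680074]
```

Request:
send_rows:
  increments:
    - {"x": -0.57, "y": 0.57, "spin": -0.02}
    - {"x": -0.57, "y": 0.57, "spin": -0.02}
    - {"x": -0.57, "y": 0.57, "spin": -0.02}
    - {"x": -0.57, "y": 0.57, "spin": -0.02}
    - {"x": -0.57, "y": 0.57, "spin": -0.02}

```text
$.increments[0]: bad value
```

```bash
cat >> h.py <<'E'
def to(x,y,z,a=None):
    "shift/spin in move units to a world TCP target; a = wanted world angle (deg) of tool x"
    o=env.get_obs();M=R.from_quat(o["eef_rot"]).as_matrix()
    s=M.T@(np.array([x,y,z])-o["ee_pos"])/.4;c=np.degrees(np.arctan2(M[1,0],M[0,0]))
    print("t",round(float(o["t"]),2),"pos",np.round(o["ee_pos"],4),"ang",round(c,2),"tilt",np.round(M[:,2],3),"F",np.round(o["force"],1),"w",round(float(o["width"]),3))
    print("shift",np.round(s,3),"spin",None if a is None else round((c-a)/60,3))
E
python3 -c "
from h import *
to(.4953,.0367,.13,72.8)"
```

```text
t 0.15 pos [0.2049 0.6165 0.2526] ang 71.62 tilt [-0.    -0.001 -1.   ] F [0.  0.8 0.5] w 0.999
shift [-1.146  1.146  0.308] spin -0.02
```

Request:
send_rows:
  increments:
    - {"x": -0.57, "y": 0.57, "z": 0, "spin": -0.02}
    - {"x": -0.57, "y": 0.57, "z": 0, "spin": -0.02}
    - {"x": -0.57, "y": 0.57, "z": 0, "spin": -0.02}
    - {"x": -0.57, "y": 0.57, "z": 0, "spin": -0.02}
    - {"x": -0.57, "y": 0.57, "z": 0, "spin": -0.02}

```text
t: 0.78
ee_pos: [0.3456, 0.3354, 0.2532]
eef_rot: [0.805, 0.594, 0.0, -0.0]
force: [-0.2, 0.5, 1.0]
width: 1.0
```

```bash
python3 -c "
from h import *
to(.4953,.0367,.13,72.8)"
```

```text
t 0.78 pos [0.3456 0.3354 0.2532] ang 72.81 tilt [-0.  0. -1.] F [-0.2  0.5  1. ] w 1.0
shift [-0.603  0.578  0.308] spin 0.0
```

Request:
send_rows:
  increments:
    - {"x": -0.603, "y": 0.578, "z": 0, "spin": 0}
    - {"x": -0.603, "y": 0.578, "z": 0, "spin": 0}
    - {"x": -0.603, "y": 0.578, "z": 0.15, "spin": 0}
    - {"x": -0.603, "y": 0.578, "z": 0.3, "spin": 0}
    - {"x": -0.603, "y": 0.578, "z": 0.308, "spin": 0}

```text
t: 1.4
ee_pos: [0.4743, 0.0791, 0.1635]
eef_rot: [0.805, 0.594, 0.001, 0.0]
force: [0.4, 1.2, 0.6]
width: 1.006
```

Request:
send_rows:
  increments:
    - {"x": 0, "y": 0, "z": 0, "spin": 0}
    - {"x": 0, "y": 0, "z": 0, "spin": 0}

```text
t: 1.65
ee_pos: [0.4735, 0.081, 0.1641]
eef_rot: [0.805, 0.593, -0.0, -0.0]
force: [-0.8, 0.8, 0.8]
width: 0.998
```

```bash
python3 -c "
from h import *
to(.4953,.0367,.057,72.8)
grab('side','side1.png')"
```

```text
t 1.65 pos [0.4735 0.081  0.1641] ang 72.81 tilt [-0. -0. -1.] F [-0.8  0.8  0.8] w 0.998
shift [-0.09   0.085  0.268] spin 0.0
```

View pics/side1.png

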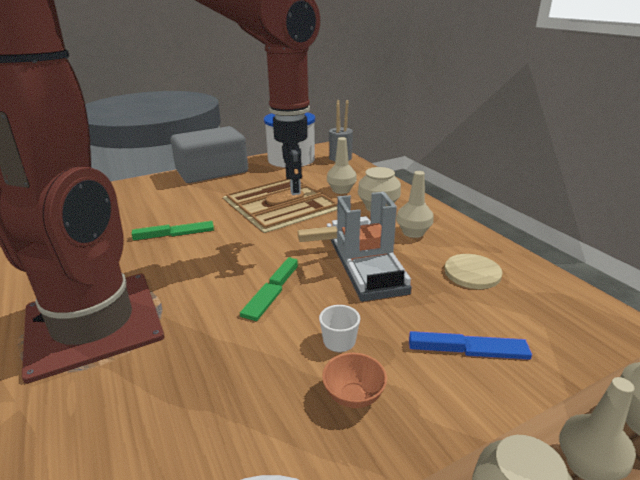

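The gripper, near (293,190), hangs beyond the handle end, near (305,235), and the way down is clear. I'll align it sideways, descend and pinch.

Request:
send_rows:
  increments:
    - {"x": -0.09, "y": 0.085, "z": 0, "spin": 0}
    - {"x": -0.09, "y": 0.085, "z": 0.1, "spin": 0}
    - {"x": -0.09, "y": 0.085, "z": 0.2, "spin": 0}
    - {"x": -0.09, "y": 0.085, "z": 0.267, "spin": 0}
    - {"x": -0.09, "y": 0.085, "z": 0.267, "spin": 0}

```text
t: 2.33
ee_pos: [0.4944, 0.0374, 0.0563]
eef_rot: [0.804, 0.594, -0.001, -0.001]
force: [0.6, 0.3, -0.3]
width: 1.001
```

```bash
python3 -c "
from h import *
to(.4953,.0367,.057,72.8)"
```

```text
t 2.33 pos [0.4944 0.0374 0.0563] ang 72.94 tilt [-0.003 -0.001 -1.   ] F [ 0.6  0.3 -0.3] w 1.001
shift [-0.001  0.003 -0.002] spin 0.002
```

Request:
send_rows:
  increments:
    - {"x": 0, "y": 0, "z": 0, "spin": 0}
    - {"x": 0, "y": 0, "z": 0, "spin": 0}
    - {"x": 0, "y": 0, "z": 0, "spin": 0}
    - {"x": 0, "y": 0, "z": 0, "spin": 0}
    - {"x": 0, "y": 0, "z": 0, "spin": 0}
  claw: 1
  newtons: 60

```text
t: 2.95
ee_pos: [0.4958, 0.0365, 0.0577]
eef_rot: [0.805, 0.594, 0.0, 0.0]
force: [-1.6, 1.5, 6.6]
width: 0.288
```

Request:
send_rows:
  increments:
    - {"x": 0, "y": 0, "z": 0, "spin": 0}
    - {"x": 0, "y": 0, "z": -0.05, "spin": 0}
    - {"x": 0, "y": 0, "z": -0.15, "spin": 0}
    - {"x": 0, "y": 0, "z": -0.25, "spin": 0}
    - {"x": 0, "y": 0, "z": -0.25, "spin": 0}

```text
t: 3.58
ee_pos: [0.497, 0.0363, 0.1598]
eef_rot: [0.805, 0.593, 0.002, 0.001]
force: [0.2, -0.3, -1.2]
width: 0.285
```

Run:
```python
from h import *
to(.4549,.3912,.15,96.2)
i,p,d=grab('side','side2.png')
hsv=cv2.cvtColor(i,cv2.COLOR_RGB2HSV)
```

```text
t 3.58 pos [0.497  0.0363 0.1598] ang 72.81 tilt [ 0.004  0.002 -1.   ] F [ 0.2 -0.3 -1.2] w 0.285
shift [ 0.816 -0.363  0.026] spin -0.39
```

View pics/side2.png

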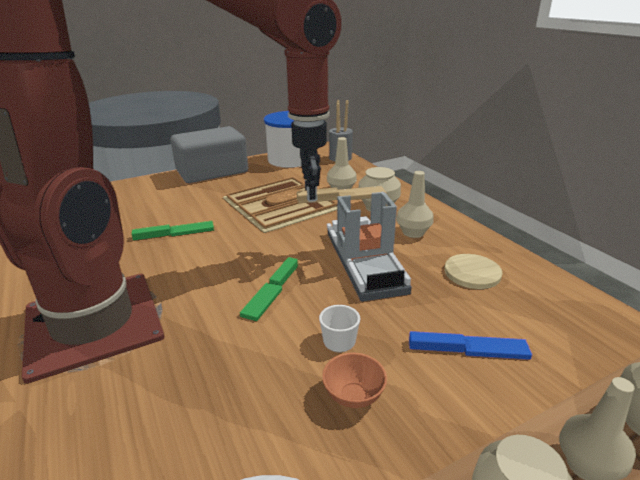

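The paddle is in the jaws and level, from (305,195) to (395,190). Next I carry it to the left tray.

Request:
send_rows:
  increments:
    - {"x": 0.14, "y": -0.062, "z": 0, "spin": -0.08}
    - {"x": 0.28, "y": -0.125, "z": 0, "spin": -0.16}
    - {"x": 0.42, "y": -0.187, "z": 0, "spin": -0.24}
    - {"x": 0.56, "y": -0.25, "z": 0, "spin": -0.32}
    - {"x": 0.69, "y": -0.31, "z": 0, "spin": -0.39}

```text
t: 4.25
ee_pos: [0.4572, 0.3381, 0.1552]
eef_rot: [0.667, 0.745, -0.001, -0.0]
force: [1.2, -0.4, -0.9]
width: 0.288
```

```bash
python3 -c "
from h import *
to(.4549,.3912,.1,96.2)"
```

```text
t 4.25 pos [0.4572 0.3381 0.1552] ang 96.39 tilt [-0.002 -0.002 -1.   ] F [ 1.2 -0.4 -0.9] w 0.288
shift [0.133 0.009 0.138] spin 0.003
```

Now one close look with measured paddle pose.

Request:
send_rows:
  increments:
    - {"x": 0.133, "y": 0.009, "z": 0.07, "spin": 0.003}
    - {"x": 0.133, "y": 0.009, "z": 0.165, "spin": 0.003}
    - {"x": 0.133, "y": 0.009, "z": 0.165, "spin": 0.003}
    - {"x": 0.133, "y": 0.009, "z": 0.165, "spin": 0.003}

```text
t: 4.75
ee_pos: [0.4569, 0.3888, 0.0915]
eef_rot: [0.669, 0.743, -0.0, 0.0]
force: [0.5, -0.2, -1.5]
width: 0.286
```

Run:
```python
from h import *
to(.4549,.3912,.038,96.2)
i,p,d=grab('top','top3.png'); j,q,_=grab('side')
hsv=cv2.cvtColor(i,cv2.COLOR_RGB2HSV);H,S,V=[hsv[...,k].astype(int) for k in range(3)]
m=np.zeros((480,640),bool);m[150:300,100:170]=1
m&=(p[:,:,2]>.04)&(p[:,:,2]<.1)&(H>10)&(H<25)&(S>70)
print(m.sum()); 
b=p[m];c,s,a=cv2.minAreaRect(b[:,:2].astype(np.float32));print(np.round(c,4),np.round(s,4),a)
A=np.c_[b[:,:2],np.ones(len(b))];k=b[:,0]>.55;print("plane",np.linalg.lstsq(A[k],b[k,2],rcond=None)[0],np.percentile(b[k,2],[5,50,95]))
for x0 in np.arange(.48,.66,.02):
    t=b[abs(b[:,0]-x0)<.01]
    if len(t): print(round(x0,2),len(t),np.median(t[:,2]).round(4),np.round([t[:,1].min(),t[:,1].max()],4))
cv2.imwrite("pics/crop3.png",cv2.resize(i[150:310,80:280,::-1],None,fx=3,fy=3))
```

```text
t 4.75 pos [0.4569 0.3888 0.0915] ang 95.95 tilt [-0.    -0.001 -1.   ] F [ 0.5 -0.2 -1.5] w 0.286
shift [ 0.007 -0.004  0.134] spin -0.004
1631
[0.5663 0.3911] [0.0866 0.2782] 79.88679504394531
plane [-0.01119113  0.07844359  0.04996549] [0.07028202 0.07510727 0.07774512]
0.48 62 0.0852 [0.3772 0.4033]
0.5 165 0.0847 [0.3778 0.4053]
0.52 181 0.0768 [0.3742 0.4146]
0.54 206 0.0751 [0.3755 0.4175]
0.56 211 0.075 [0.3773 0.4181]
0.58 211 0.0751 [0.3792 0.422 ]
0.6 200 0.0751 [0.3824 0.4227]
0.62 198 0.0751 [0.3841 0.4251]
0.64 3 0.0751 [0.3869 0.3906]
```

View pics/crop3.png

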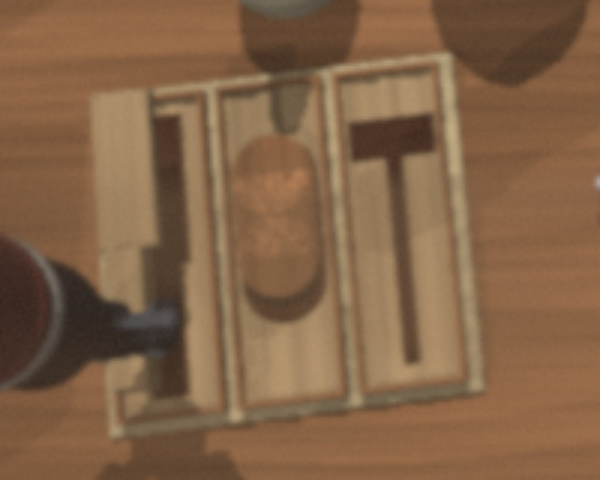

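The crop shows the paddle level over the left tray, the one with the paddle outline, with blade top z constant at 0.075. The blade edge runs near crop (150,170), so it needs about 4 mm of +y. I'll go down and place it by feel.

Request:
send_rows:
  increments:
    - {"x": 0.011, "y": -0.005, "z": 0.05, "spin": -0.004}
    - {"x": 0.011, "y": -0.005, "z": 0.1, "spin": -0.004}
    - {"x": 0.011, "y": -0.005, "z": 0.12, "spin": -0.004}
    - {"x": 0.011, "y": -0.005, "z": 0.12, "spin": -0.004}

```text
t: 5.35
ee_pos: [0.4535, 0.3934, 0.0421]
eef_rot: [0.667, 0.745, -0.001, 0.0]
force: [0.4, 0.2, -0.8]
width: 0.284
```

Request:
send_rows:
  increments:
    - {"x": 0, "y": 0, "z": 0.006, "spin": 0}
    - {"x": 0, "y": 0, "z": 0.006, "spin": 0}

```text
t: 5.6
ee_pos: [0.4541, 0.3941, 0.0411]
eef_rot: [0.667, 0.745, 0.0, 0.0]
force: [-0.6, 0.2, -1.2]
width: 0.283
```

Request:
send_rows:
  increments:
    - {"x": 0, "y": 0, "z": 0.005, "spin": 0}
    - {"x": 0, "y": 0, "z": 0.005, "spin": 0}

```text
t: 5.85
ee_pos: [0.4538, 0.394, 0.0388]
eef_rot: [0.667, 0.745, 0.0, -0.0]
force: [0.8, -0.0, -1.4]
width: 0.284
```

Request:
send_rows:
  increments:
    - {"x": 0, "y": 0, "z": 0.004, "spin": 0}
    - {"x": 0, "y": 0, "z": 0.004, "spin": 0}

```text
t: 6.1
ee_pos: [0.454, 0.3941, 0.0384]
eef_rot: [0.667, 0.745, 0.0, -0.0]
force: [-4.7, -3.6, 11.6]
width: 0.287
```

Request:
send_rows:
  increments:
    - {"x": 0, "y": 0, "z": 0.003, "spin": 0}
    - {"x": 0, "y": 0, "z": 0.003, "spin": 0}

```text
t: 6.35
ee_pos: [0.454, 0.394, 0.0383]
eef_rot: [0.667, 0.745, 0.0, -0.0]
force: [-8.9, -7.2, 23.3]
width: 0.286
```

Request:
send_rows:
  increments:
    - {"x": 0, "y": 0, "z": -0.005, "spin": 0}
    - {"x": 0, "y": 0, "z": -0.005, "spin": 0}

```text
t: 6.6
ee_pos: [0.454, 0.3942, 0.0384]
eef_rot: [0.667, 0.745, 0.0, -0.0]
force: [-1.1, -1.1, 5.5]
width: 0.287
```

Request:
send_rows:
  increments:
    - {"x": 0, "y": 0, "z": 0, "spin": 0}
    - {"x": 0, "y": 0, "z": 0, "spin": 0}
    - {"x": 0, "y": 0, "z": 0, "spin": 0}
    - {"x": 0, "y": 0, "z": 0, "spin": 0}
  claw: 0.15

```text
t: 7.1
ee_pos: [0.4538, 0.3939, 0.0379]
eef_rot: [0.667, 0.745, -0.0, 0.0]
force: [0.3, -0.4, -0.7]
width: 0.428
```

Request:
send_rows:
  increments:
    - {"x": 0, "y": 0, "z": -0.05, "spin": 0}
    - {"x": 0, "y": 0, "z": -0.15, "spin": 0}
    - {"x": 0, "y": 0, "z": -0.3, "spin": 0}
    - {"x": 0, "y": 0, "z": -0.4, "spin": 0}
    - {"x": 0, "y": 0, "z": -0.4, "spin": 0}

```text
t: 7.72
ee_pos: [0.4556, 0.3952, 0.2035]
eef_rot: [0.667, 0.745, 0.004, -0.0]
force: [0.0, 0.1, 0.5]
width: 0.425
```

Run:
```python
from h import *
to(.40,.20,.2)
i,p,d=grab('top','top4.png')
hsv=cv2.cvtColor(i,cv2.COLOR_RGB2HSV);H,S,V=[hsv[...,k].astype(int) for k in range(3)]
for x0 in np.arange(.44,.66,.02):
    m=(abs(p[:,:,0]-x0)<.004)&(abs(p[:,:,1]-.4-.108*(x0-.5265))<.034)&(p[:,:,2]>.0165)&(p[:,:,2]<.05);t=p[m]
    if len(t): print(round(x0,2),len(t),np.median(t[:,2]).round(4),np.round([t[:,1].min(),t[:,1].max(),t[:,1].mean()-.399-.108*(x0-.5265)],4))
cv2.imwrite("pics/crop4.png",np.hstack([cv2.resize(i[150:310,80:280,::-1],(400,320)),cv2.resize(i[140:260,270:420,::-1],(400,320))]))
```

```text
t 7.72 pos [0.4556 0.3952 0.2035] ang 96.26 tilt [ 0.005  0.006 -1.   ] F [0.  0.1 0.5] w 0.425
shift [-0.47  -0.191  0.005] spin None
0.44 61 0.0317 [ 0.3779  0.4228 -0.0007]
0.46 62 0.0318 [0.381  0.4262 0.0013]
0.48 56 0.0316 [0.3824 0.4275 0.0016]
0.5 61 0.0321 [3.848e-01 4.305e-01 3.000e-04]
0.52 67 0.0229 [0.3804 0.4332 0.0041]
0.54 82 0.0223 [0.3822 0.4336 0.0017]
0.56 74 0.0219 [0.3849 0.4372 0.0039]
0.58 69 0.0222 [0.3867 0.4391 0.0014]
0.6 76 0.0221 [0.3885 0.4415 0.0046]
0.62 76 0.0221 [0.3907 0.4429 0.0022]
0.64 32 0.0176 [0.3786 0.4432 0.0041]
```

View pics/crop4.png

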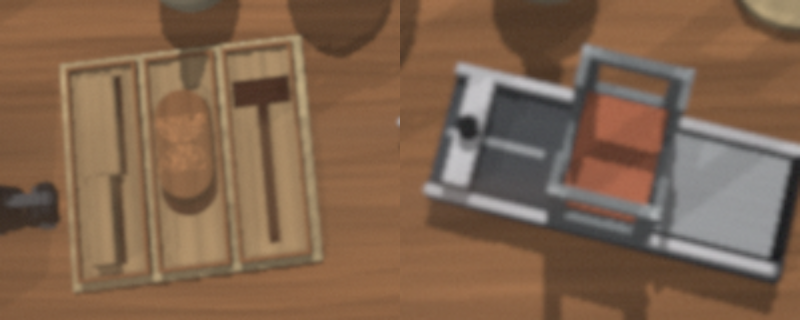

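The paddle lies flat in its tray: blade top 0.022, handle top 0.032, right where expected. The outfeed is clear, with the backstop at crop (465,130). Next I'll fix the magazine pose, the backstop position and the clearance for the push.

Run:
```python
from h import *
i,p,d=grab('top'); K=d["camera_matrix"]
hsv=cv2.cvtColor(i,cv2.COLOR_RGB2HSV);H,S,V=[hsv[...,k].astype(int) for k in range(3)]
a=np.radians(74.84);D=np.array([[np.cos(a),np.sin(a)],[-np.sin(a),np.cos(a)]])
O=np.array([.5439,-.2019])+.145*D[0];print("O",O)
m=(p[:,:,:2]-O)@D.T; z=p[:,:,2]
def s(n,k): print(n,k.sum(),"x",np.percentile(m[k][:,0],[2,50,98]).round(4),"y",np.percentile(m[k][:,1],[2,50,98]).round(4),"z",np.median(z[k]).round(4))
near=(abs(m[:,:,0])<.17)&(abs(m[:,:,1])<.07)
s("frame",near&(z>.13)&(z<.17))
s("stop",near&(m[:,:,0]>.06)&(z>.041)&(z<.05))
s("plate",near&(m[:,:,0]<-.12)&(z>.05)&(z<.065))
s("tiles",near&(z>.05)&(z<.09)&(H<12)&(S>100))
s("base",near&(z>.015)&(z<.04))
b=(H>105)&(H<130)&(S>120)&(p[:,:,0]>.4)&(p[:,:,1]<-.2)&(p[:,:,1]>-.5)
print("blue",p[b].min(0).round(3),p[b].max(0).round(3)); s("blue",b)
t=np.radians(6.2);Dt=np.array([[np.cos(t),np.sin(t)],[-np.sin(t),np.cos(t)]]);w=(p[:,:,:2]-[.5265,.399])@Dt.T
k=(abs(w[...,1])<.028)&(abs(w[...,0])<.111)&(z>.0185)&(z<.045);print("paddle in tray x",np.percentile(w[k][:,0],[1,99]),"y blade",np.percentile(w[k&(w[...,0]>.01)][:,1],[2,98]),"handle",np.percentile(w[k&(w[...,0]<-.02)][:,1],[2,98]))
f=O+D[0]*(-.145-.0395-.010);to(*f,.20,74.84)
```

```text
O [ 0.58181973 -0.0619461 ]
frame 693 x [-0.0403 -0.0016  0.0383] y [-0.0554 -0.0262  0.0541] z 0.1498
stop 343 x [0.1052 0.1146 0.1247] y [-0.0442  0.0066  0.0427] z 0.0452
plate 162 x [-0.1455 -0.141  -0.1377] y [-0.0386  0.0001  0.0379] z 0.0562
tiles 1151 x [-0.0311 -0.001   0.029 ] y [-0.0425 -0.0056  0.0439] z 0.0763
base 4406 x [-0.1401 -0.0532  0.135 ] y [-0.0529  0.0014  0.0538] z 0.0307
blue [ 0.496 -0.466  0.003] [ 0.677 -0.331  0.028]
blue 1352 x [-0.3618 -0.3231 -0.2848] y [-0.1828 -0.1023  0.0037] z 0.014
paddle in tray x [-0.10207701  0.09877746] y blade [-0.01740475  0.02102845] handle [-0.01133992  0.01377602]
t 7.83 pos [0.454  0.394  0.1992] ang 96.27 tilt [ 0.001  0.001 -1.   ] F [ 0.6  0.1 -0.5] w 0.425
shift [-1.621  0.015 -0.004] spin 0.357
```

The magazine pose checks out: frame at ±40/±55 mm and plate at −145. The backstop face is at +105 mm, so contact should come near 0.08 of travel. The paddle sits within about 2 mm of its tray centre. The tool can't be leaned with these controls, so I'll push with the back of the leading finger, jaws half open. That keeps the gripper body behind the frame. Travel first, high over everything.

Request:
send_rows:
  increments:
    - {"x": -0.15, "y": 0, "z": -0.06, "spin": 0.08}
    - {"x": -0.3, "y": 0, "z": -0.12, "spin": 0.16}
    - {"x": -0.45, "y": 0.005, "z": -0.12, "spin": 0.24}
    - {"x": -0.6, "y": 0.006, "z": -0.12, "spin": 0.32}
    - {"x": -0.75, "y": 0.007, "z": -0.12, "spin": 0.357}
  claw: -0.18
  newtons: 100

```text
t: 8.45
ee_pos: [0.4888, 0.0938, 0.2453]
eef_rot: [0.795, 0.607, -0.001, -0.0]
force: [0.4, -0.2, -0.3]
width: 0.591
```

```bash
python3 -c "
from h import *
to(.531,-.2497,.25,74.84)"
```

```text
t 8.45 pos [0.4888 0.0938 0.2453] ang 74.74 tilt [-0.001 -0.    -1.   ] F [ 0.4 -0.2 -0.3] w 0.591
shift [-0.801  0.328 -0.012] spin -0.002
```

Request:
send_rows:
  increments:
    - {"x": -0.16, "y": 0.065, "z": -0.012, "spin": 0}
    - {"x": -0.32, "y": 0.13, "z": -0.012, "spin": 0}
    - {"x": -0.48, "y": 0.195, "z": -0.012, "spin": 0}
    - {"x": -0.64, "y": 0.26, "z": -0.012, "spin": 0}
    - {"x": -0.801, "y": 0.328, "z": -0.012, "spin": -0.002}

```text
t: 9.07
ee_pos: [0.5275, -0.2154, 0.2502]
eef_rot: [0.793, 0.609, -0.0, -0.0]
force: [1.0, -0.6, 0.5]
width: 0.588
```

Request:
send_rows:
  increments:
    - {"x": 0, "y": 0, "z": 0, "spin": 0}

```text
t: 9.2
ee_pos: [0.5261, -0.2196, 0.25]
eef_rot: [0.796, 0.605, -0.002, 0.0]
force: [0.2, 0.3, 0.5]
width: 0.592
```

```bash
python3 -c "
from h import *
to(.531,-.2497,.050,74.84)"
```

```text
t 9.2 pos [ 0.5261 -0.2196  0.25  ] ang 74.49 tilt [-0.003 -0.003 -1.   ] F [0.2 0.3 0.5] w 0.592
shift [-0.067  0.033  0.5  ] spin -0.006
```

Request:
send_rows:
  increments:
    - {"x": -0.067, "y": 0.033, "z": 0.1, "spin": -0.006}
    - {"x": -0.067, "y": 0.033, "z": 0.24, "spin": -0.006}
    - {"x": -0.067, "y": 0.033, "z": 0.34, "spin": -0.006}
    - {"x": -0.067, "y": 0.033, "z": 0.34, "spin": -0.006}

```text
t: 9.7
ee_pos: [0.5315, -0.2414, 0.1117]
eef_rot: [0.791, 0.611, -0.002, -0.003]
force: [-0.6, -0.1, 0.2]
width: 0.588
```

Run:
```python
from h import *
to(.531,-.2497,.050,74.84)
grab('side','side5.png')
```

```text
t 9.7 pos [ 0.5315 -0.2414  0.1117] ang 75.37 tilt [-0.007  0.002 -1.   ] F [-0.6 -0.1  0.2] w 0.588
shift [-0.02   0.005  0.154] spin 0.009
```

View pics/side5.png

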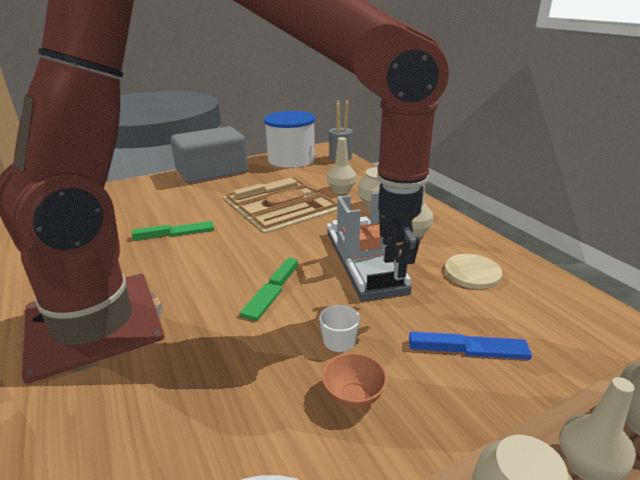

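The gripper hangs just outside the push plate, fingers near (400,245), and the blue paddle is well clear. I'll back off a few mm more and go down.

Request:
send_rows:
  increments:
    - {"x": -0.035, "y": 0.005, "z": 0.01, "spin": 0.009}
    - {"x": -0.035, "y": 0.005, "z": 0.04, "spin": 0.009}
    - {"x": -0.035, "y": 0.005, "z": 0.1, "spin": 0.009}
    - {"x": -0.035, "y": 0.005, "z": 0.154, "spin": 0.009}
    - {"x": -0.035, "y": 0.005, "z": 0.154, "spin": 0.009}

```text
t: 10.38
ee_pos: [0.5311, -0.2568, 0.0516]
eef_rot: [0.794, 0.607, -0.001, -0.001]
force: [0.1, -0.9, 0.1]
width: 0.592
```

```bash
cat >> h.py <<'E'
def mag():
    o=env.get_obs();a=np.radians(74.84);D=np.array([[np.cos(a),np.sin(a)],[-np.sin(a),np.cos(a)]])
    print("mag xy mm",((o["ee_pos"][:2]-np.array([.5818,-.0619]))@D.T*1000).round(1),"z",round(o["ee_pos"][2]*1000,1),"F mag",(D@o["force"][:2]).round(1),"t",o["t"],"w",o["width"])
E
python3 - <<'E'
from h import *
mag(); to(.531,-.2497,.05,74.84); i,p,d=grab('side')
cv2.imwrite('pics/side6.png',cv2.resize(i[160:320,300:460,::-1],(560,560)))
E
```

```text
mag xy mm [-201.4   -2.1] z 51.6 F mag [-0.8 -0.3] t 10.375 w 0.5915209457935751
t 10.38 pos [ 0.5311 -0.2568  0.0516] ang 74.79 tilt [-0.003  0.001 -1.   ] F [ 0.1 -0.9  0.1] w 0.592
shift [ 0.017 -0.005  0.004] spin -0.001
```

View pics/side6.png

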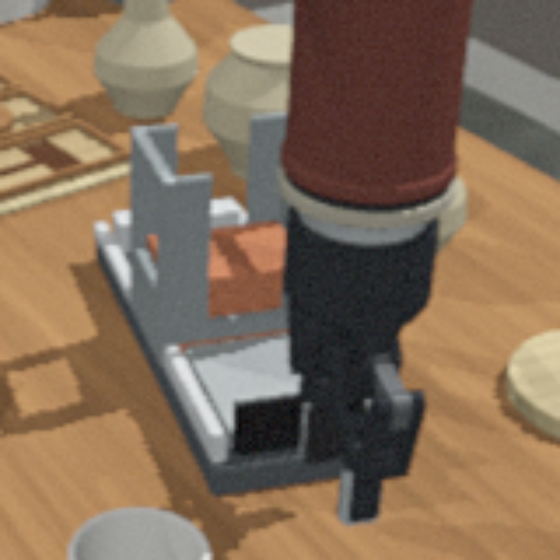

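The crop shows the leading finger, crop (365,470), behind the black plate at (268,425), with a gap. Now I'll push by feel.

Request:
send_rows:
  increments:
    - {"x": 0.012, "y": -0.005, "z": 0, "spin": 0}
    - {"x": 0.024, "y": -0.005, "z": 0, "spin": 0}
    - {"x": 0.036, "y": -0.005, "z": 0, "spin": 0}
    - {"x": 0.036, "y": -0.005, "z": 0, "spin": 0}

```text
t: 10.92
ee_pos: [0.5344, -0.2421, 0.0534]
eef_rot: [0.794, 0.608, 0.0, 0.0]
force: [0.4, -0.9, 0.2]
width: 0.59
```

Request:
send_rows:
  increments:
    - {"x": 0.01, "y": 0, "z": 0, "spin": 0}
    - {"x": 0.02, "y": 0, "z": 0, "spin": 0}
    - {"x": 0.03, "y": 0, "z": 0, "spin": 0}
    - {"x": 0.03, "y": 0, "z": 0, "spin": 0}

```text
t: 11.42
ee_pos: [0.5367, -0.2328, 0.0535]
eef_rot: [0.795, 0.607, -0.001, 0.001]
force: [-2.2, -5.6, 1.1]
width: 0.592
```

```bash
python3 -c "
from h import *
mag()"
```

```text
mag xy mm [-176.7   -1.2] z 53.5 F mag [-5.9  0.6] t 11.425 w 0.5915249091101041
```

Request:
send_rows:
  increments:
    - {"x": 0.0125, "y": 0, "z": 0, "spin": 0}
    - {"x": 0.025, "y": 0, "z": 0, "spin": 0}
    - {"x": 0.0375, "y": 0, "z": 0, "spin": 0}
    - {"x": 0.05, "y": 0, "z": 0, "spin": 0}
    - {"x": 0.0625, "y": 0, "z": 0, "spin": 0}

```text
t: 12.05
ee_pos: [0.5427, -0.2107, 0.0536]
eef_rot: [0.795, 0.606, -0.001, 0.002]
force: [-3.2, -12.2, -0.1]
width: 0.592
```

Request:
send_rows:
  increments:
    - {"x": 0.0125, "y": 0, "z": 0, "spin": 0}
    - {"x": 0.025, "y": 0, "z": 0, "spin": 0}
    - {"x": 0.0375, "y": 0, "z": 0, "spin": 0}
    - {"x": 0.05, "y": 0, "z": 0, "spin": 0}
    - {"x": 0.05, "y": 0, "z": 0, "spin": 0}

```text
t: 12.68
ee_pos: [0.5481, -0.1908, 0.0535]
eef_rot: [0.795, 0.606, -0.001, 0.001]
force: [-2.8, -9.5, 0.3]
width: 0.592
```

```bash
python3 -c "
from h import *
mag()
i,p,d=grab('side','s7.png')
cv2.imwrite('pics/side7.png',cv2.resize(i[160:320,300:460,::-1],(560,560)))"
```

```text
mag xy mm [-133.3   -1.1] z 53.5 F mag [-9.9  0.2] t 12.675 w 0.592216449163788
```

View pics/side7.png

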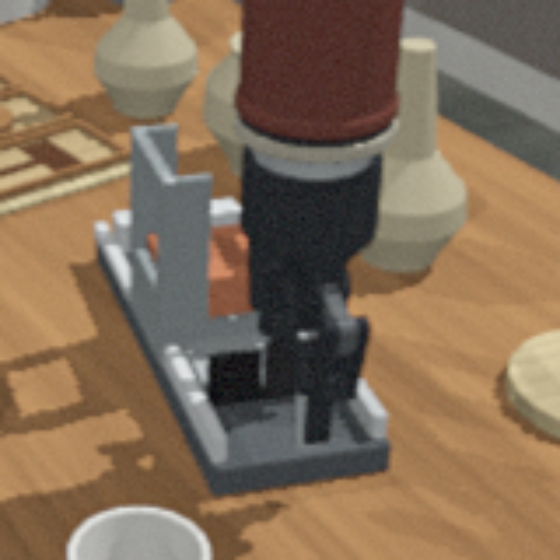

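The plate, crop (235,375), has moved about halfway, and the force is about 10 N as expected from the spring. I'll continue more slowly.

Request:
send_rows:
  increments:
    - {"x": 0.01, "y": 0, "z": 0, "spin": 0}
    - {"x": 0.02, "y": 0, "z": 0, "spin": 0}
    - {"x": 0.03, "y": 0, "z": 0, "spin": 0}
    - {"x": 0.04, "y": 0, "z": 0, "spin": 0}
    - {"x": 0.04, "y": 0, "z": 0, "spin": 0}

```text
t: 13.35
ee_pos: [0.5521, -0.1759, 0.0535]
eef_rot: [0.795, 0.606, -0.001, 0.001]
force: [-3.3, -11.7, 0.3]
width: 0.591
```

Request:
send_rows:
  increments:
    - {"x": 0.004, "y": 0, "z": 0, "spin": 0}
    - {"x": 0.008, "y": 0, "z": 0, "spin": 0}
    - {"x": 0.012, "y": 0, "z": 0, "spin": 0}

```text
t: 13.72
ee_pos: [0.5531, -0.1721, 0.0536]
eef_rot: [0.796, 0.606, -0.002, 0.002]
force: [-4.4, -12.7, 1.7]
width: 0.585
```

```bash
python3 -c "
from h import *
mag()
to(0.556,-.157,.0535,74.84)"
```

```text
mag xy mm [-113.8   -1.2] z 53.6 F mag [-13.4   1. ] t 13.725 w 0.5850960226081918
t 13.72 pos [ 0.5531 -0.1721  0.0536] ang 74.58 tilt [-0.001 -0.005 -1.   ] F [ -4.4 -12.7   1.7] w 0.585
shift [ 0.038 -0.003 -0.   ] spin -0.004
```

Request:
send_rows:
  increments:
    - {"x": 0.003, "y": 0, "z": 0, "spin": 0}
    - {"x": 0.006, "y": 0, "z": 0, "spin": 0}
    - {"x": 0.009, "y": 0, "z": 0, "spin": 0}

```text
t: 14.1
ee_pos: [0.5541, -0.1686, 0.0536]
eef_rot: [0.796, 0.606, -0.002, 0.002]
force: [-4.0, -13.6, 1.5]
width: 0.591
```

Request:
send_rows:
  increments:
    - {"x": 0.003, "y": 0, "z": 0, "spin": 0}
    - {"x": 0.006, "y": 0, "z": 0, "spin": 0}
    - {"x": 0.006, "y": 0, "z": 0, "spin": 0}

```text
t: 14.48
ee_pos: [0.5548, -0.1661, 0.0535]
eef_rot: [0.795, 0.606, -0.002, 0.002]
force: [-4.0, -11.6, 2.7]
width: 0.59
```

Request:
send_rows:
  increments:
    - {"x": 0.003, "y": 0, "z": 0, "spin": 0}
    - {"x": 0.006, "y": 0, "z": 0, "spin": 0}
    - {"x": 0.006, "y": 0, "z": 0, "spin": 0}

```text
t: 14.85
ee_pos: [0.5554, -0.1638, 0.0535]
eef_rot: [0.796, 0.606, -0.002, 0.002]
force: [-4.3, -12.5, 1.9]
width: 0.592
```

```bash
python3 -c "
from h import *
mag()"
```

```text
mag xy mm [-105.3   -1.1] z 53.5 F mag [-13.2   0.8] t 14.85 w 0.5915571914546189
```

Request:
send_rows:
  increments:
    - {"x": 0.003, "y": 0, "z": 0, "spin": 0}
    - {"x": 0.003, "y": 0, "z": 0, "spin": 0}

```text
t: 15.1
ee_pos: [0.5557, -0.1627, 0.0535]
eef_rot: [0.796, 0.606, -0.002, 0.002]
force: [-4.1, -12.5, 2.5]
width: 0.588
```

Request:
send_rows:
  increments:
    - {"x": 0.003, "y": 0, "z": 0, "spin": 0}
    - {"x": 0.003, "y": 0, "z": 0, "spin": 0}

```text
t: 15.35
ee_pos: [0.556, -0.1616, 0.0535]
eef_rot: [0.796, 0.606, -0.002, 0.002]
force: [-3.9, -13.0, 1.2]
width: 0.594
```

Run:
```python
from h import *
mag()
i,p,d=grab('top','t8.png')
a=np.radians(74.84);D=np.array([[np.cos(a),np.sin(a)],[-np.sin(a),np.cos(a)]])
m=(p[:,:,:2]-[.5818,-.0619])@D.T;z=p[:,:,2]
hsv=cv2.cvtColor(i,cv2.COLOR_RGB2HSV)
k=(m[...,0]>.045)&(m[...,0]<.12)&(abs(m[...,1])<.04)&(hsv[...,0]<12)&(hsv[...,1]>90)
print(k.sum(), np.percentile(m[k][:,0],[1,50,99]) if k.sum() else 0,np.median(z[k]) if k.sum() else 0)
k=(m[...,0]>.09)&(abs(m[...,1])<.04)&(m[...,0]<.14)&(z>.041)&(z<.048);print("stop near face",np.percentile(m[k][:,0],[2,98]))
cv2.imwrite('pics/top8.png',cv2.resize(i[140:260,270:420,::-1],(750,600)))
```

```text
mag xy mm [-102.9   -1.1] z 53.5 F mag [-13.6   0.3] t 15.35 w 0.5938519800864785
1033 [0.0455991  0.07462492 0.1038669 ] 0.0343472093620637
stop near face [0.10531605 0.12463341]
```

View pics/top8.png

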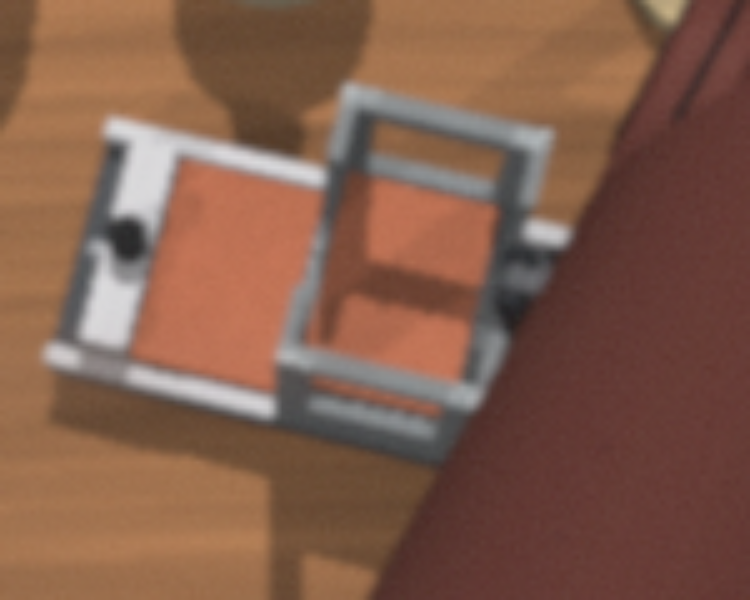

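The tile's front edge, crop (160,270), is almost at the backstop, with the gap down to about 1 mm. Now fine steps until the force rises.

Request:
send_rows:
  increments:
    - {"x": 0.002, "y": 0, "z": 0, "spin": 0}
    - {"x": 0.002, "y": 0, "z": 0, "spin": 0}

```text
t: 15.65
ee_pos: [0.5561, -0.161, 0.0535]
eef_rot: [0.796, 0.606, -0.002, 0.002]
force: [-4.3, -13.3, 2.5]
width: 0.587
```

Request:
send_rows:
  increments:
    - {"x": 0.002, "y": 0, "z": 0, "spin": 0}
    - {"x": 0.002, "y": 0, "z": 0, "spin": 0}

```text
t: 15.9
ee_pos: [0.5561, -0.1609, 0.0536]
eef_rot: [0.796, 0.606, -0.002, 0.002]
force: [-5.2, -15.8, 2.4]
width: 0.587
```

Request:
send_rows:
  increments:
    - {"x": 0.002, "y": 0, "z": 0, "spin": 0}
    - {"x": 0.002, "y": 0, "z": 0, "spin": 0}

```text
t: 16.15
ee_pos: [0.5561, -0.1609, 0.0536]
eef_rot: [0.796, 0.605, -0.002, 0.002]
force: [-5.7, -17.2, 2.4]
width: 0.584
```

Motion has stopped and the force is rising: home. One more small step, a hold, then a slow retreat.

Request:
send_rows:
  increments:
    - {"x": 0.002, "y": 0, "z": 0, "spin": 0}
    - {"x": 0.002, "y": 0, "z": 0, "spin": 0}
    - {"x": 0.002, "y": 0, "z": 0, "spin": 0}
    - {"x": 0.002, "y": 0, "z": 0, "spin": 0}

```text
t: 16.65
ee_pos: [0.5561, -0.1608, 0.0536]
eef_rot: [0.796, 0.605, -0.003, 0.002]
force: [-5.5, -19.2, 2.5]
width: 0.591
```

Request:
send_rows:
  increments:
    - {"x": -0.015, "y": 0, "z": 0, "spin": 0}
    - {"x": -0.03, "y": 0, "z": 0, "spin": 0}
    - {"x": -0.045, "y": 0, "z": 0, "spin": 0}
    - {"x": -0.06, "y": 0, "z": 0, "spin": 0}
    - {"x": -0.075, "y": 0, "z": 0, "spin": 0}

```text
t: 17.27
ee_pos: [0.5495, -0.1857, 0.0535]
eef_rot: [0.795, 0.606, -0.001, 0.001]
force: [-2.4, -6.2, 1.6]
width: 0.591
```

Request:
send_rows:
  increments:
    - {"x": -0.02, "y": 0, "z": 0, "spin": 0}
    - {"x": -0.04, "y": 0, "z": 0, "spin": 0}
    - {"x": -0.08, "y": 0, "z": 0, "spin": 0}
    - {"x": -0.12, "y": 0, "z": 0, "spin": 0}
    - {"x": -0.18, "y": 0, "z": 0, "spin": 0}

```text
t: 17.9
ee_pos: [0.5313, -0.253, 0.0532]
eef_rot: [0.794, 0.608, 0.0, -0.0]
force: [-0.4, -0.4, 0.4]
width: 0.589
```

```bash
python3 -c "
from h import *
mag()"
```

```text
mag xy mm [-197.7   -1.3] z 53.2 F mag [-0.5  0.2] t 17.9 w 0.5890647188171003
```

Clear of the plate. I'll lift, move out of the view and check.

Request:
send_rows:
  increments:
    - {"x": -0.02, "y": 0, "z": 0, "spin": 0}
    - {"x": -0.02, "y": 0, "z": -0.1, "spin": 0}
    - {"x": -0.02, "y": 0, "z": -0.25, "spin": 0}
    - {"x": -0.02, "y": -0.1, "z": -0.4, "spin": 0}
    - {"x": -0.02, "y": -0.2, "z": -0.5, "spin": 0}

```text
t: 18.52
ee_pos: [0.4545, -0.2393, 0.2523]
eef_rot: [0.794, 0.608, -0.0, 0.0]
force: [-0.4, 1.2, 3.3]
width: 0.59
```

Request:
send_rows:
  increments:
    - {"x": -0.15, "y": 0, "z": 0, "spin": 0}
    - {"x": -0.3, "y": 0, "z": 0, "spin": 0}
    - {"x": -0.4, "y": 0, "z": 0, "spin": 0}
    - {"x": -0.4, "y": 0, "z": 0, "spin": 0}

```text
t: 19.02
ee_pos: [0.4107, -0.397, 0.2507]
eef_rot: [0.796, 0.606, -0.001, 0.0]
force: [0.0, -0.2, -0.5]
width: 0.592
```

Run:
```python
from h import *
mag()
i,p,d=grab('top','t9.png'); i0=np.load("top0.npz")["i"]
a=np.radians(74.84);D=np.array([[np.cos(a),np.sin(a)],[-np.sin(a),np.cos(a)]])
m=(p[:,:,:2]-[.5818,-.0619])@D.T;z=p[:,:,2];X,Y=m[...,0],m[...,1]
hsv=cv2.cvtColor(i,cv2.COLOR_RGB2HSV);red=(hsv[...,0]<12)&(hsv[...,1]>90)
def s(n,k): print(n,k.sum(),*( [np.percentile(X[k],[1,50,99]).round(4),np.median(z[k]).round(4)] if k.sum() else []))
s("tile1",red&(X>.037)&(X<.12)&(abs(Y)<.04)&(z<.04)); s("stack",red&(abs(X)<.035)&(abs(Y)<.04)&(z>.04)&(z<.1))
s("plate",(X<-.04)&(X>-.17)&(abs(Y)<.04)&(z>.05)&(z<.065)); s("stop",(X>.09)&(abs(Y)<.04)&(X<.14)&(z>.041)&(z<.048))
t=np.radians(6.2);Dt=np.array([[np.cos(t),np.sin(t)],[-np.sin(t),np.cos(t)]]);w=(p[:,:,:2]-[.5265,.399])@Dt.T
k=(abs(w[...,1])<.028)&(abs(w[...,0])<.111)&(z>.0185)&(z<.045);print("paddle x",np.percentile(w[k][:,0],[1,99]),"y",np.percentile(w[k][:,1],[2,98]))
cv2.imwrite('pics/top9.png',i[:,:,::-1])
```

```text
mag xy mm [-368.1   77.5] z 250.7 F mag [-0.2 -0.1] t 19.025 w 0.5923240695456018
tile1 1063 [0.0429 0.0739 0.1039] 0.0344
stack 988 [-0.0327 -0.0018  0.0294] 0.0624
plate 161 [-0.1458 -0.1413 -0.099 ] 0.0559
stop 277 [0.105  0.1147 0.125 ] 0.0451
paddle x [-0.10186703  0.09905381] y [-0.01704605  0.02044183]
```

View pics/top9.png

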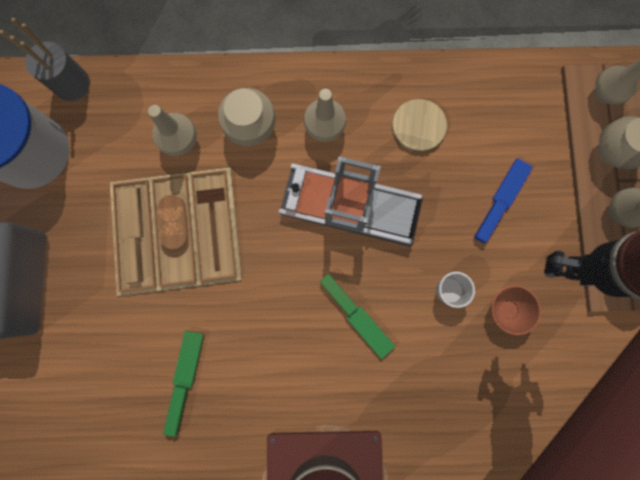

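Final view: paddle in its tray (132,235), tile1 on the outfeed against the backstop (315,195), slide back (417,215), other objects where they were. The stack top has dropped 14 mm, one tile's thickness.

```bash
python3 -c "
from h import *
print(env.sign_off())"
```

```text
the job is handed in; nothing more can be done
None
```

The paddle is back in its own tray and one tile has been fed. I handed the job in at about 19 s on the robot's clock, and no verdict was reported.

**Paddle:** it lies flat, about 2 mm from the tray's centre both ways, with the blade top at 22 mm, as expected. It was set down by feel, at up to about 24 N on the wrist, then let go.

**Tile feed:** these controls cannot lean the tool, so I did not tilt it as the notes suggest. Instead I pushed upright with the back of one half-open finger, which kept the gripper body clear of the stack frame. I advanced in steps of about 1 mm until the motion stopped, with the wrist force rising from about 13.5 to 20 N, and held that for half a second. Then I backed off slowly so the slide could spring back.

**Last checks before hand-in:**
- **Tile 1:** its front edge measured 104 mm against the backstop face at 105 mm, so the gap is about 1 mm, within the accuracy of the cameras.
- **Slide:** the push plate is back at −145 to −146 mm, its rest position.
- **Stack:** its top dropped 14 mm, so exactly one tile was fed. I infer from this that tile 2 is on the feed floor.
- **Everything else:** the other objects look unmoved in the final picture, which I judged by eye, and the arm is clear of everything.

The first move call was refused for a missing field, but nothing had moved. No check failed.

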